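# Sort loose classic-car spares into the stall's display trays

### The arm

A 7-joint arm with a two-finger parallel gripper is mounted at the origin on the work surface. World frame = base frame: x ahead of the robot, y to its left, z up, the work surface at z = 0. Lengths are in m, angles in rad, forces in N, time in s.
With the tool pointing down it reaches from about 0.35 to 0.9 m from the base axis. Payload 8.1 kg.
Tool frame: the origin (TCP) lies midway between the tips of the shut fingers; the grasp point (between the pads) lies 19 mm behind it; z points along the fingers, y is the line along which they close (so a half turn about z gives the same grasp; the last joint's range is limited). The gripper opens to 92 mm and grips with 3 to 60 N. Pads are 19 mm wide; open, the fingers measure 130 mm over their backs; the gripper's body (75 mm by 190 mm) begins 47 mm behind the grasp point.
Start: joints at [1.219, 0.434, 0.025, 1.573, -0.012, 1.134, -0.075], TCP at [0.154, -0.606, 0.201] pointing down, gripper open.
Joint ranges: [-2.62, 2.62], [-0.44, 2.09], [-1.27, 1.32], [0.08, 2.57], [-1.32, 4.46], [0.12, 2], [-2.74, 2.74]. Speed limits (rad/s): [2.22, 2.22, 3.01, 3.01, 3.14, 3.14, 3.14].

### API

Orientations are given as a rotation vector (axis times angle).
In Python, from cell import arm gives the robot as it stands.
- The arm moves only by the tool carry_out, never from a script. Its arguments are lists of equal length, an entry for each row: "claw": the finger opening in cm, from 0 to 9.18; "delta_pos": the shift along the tool's x, y, z in cm, a list of three; "angular": the turn, a rotation vector about the tool's x, y, z in rad, a list of three. In form: {"claw": [claw, ...], "delta_pos": [[dx, dy, dz], ...], "angular": [[ax, ay, az], ...]}. A call has 1 to 20 rows; each row shifts and turns the commanded pose from where the row before left it, along the tool's axes as they then stand; what a row does not reach is not made up. A row lasts 1/10 s, in which the tool goes at most 50 mm and 8.59 degrees, less where a joint would pass 70% of its speed; a pose out of reach is approached as far as the arm can. A call with a gripper value outside its range is refused whole. The fingers move at their own pace and stop on an object; "force" is the grip in N (left out, the last holds). Time passes only in rows, so rows that do not move let the fingers close. It gives the time, the measured TCP pose, the force, the opening and the grip force at its end, in the units of the state.
- arm.observe(): the state, without advancing time (a new reading comes with each control period).
- arm.get_image(name): name is "scene" or "top" or "wrist"; returns a dict with "frame" (480x640x3 uint8, red, green, blue), "mtx" (3x3 intrinsics, pixels), "T" (4x4, takes a point from camera to world coordinates). Camera axes: x right, y down, z forward; pixel columns grow to the right and rows downward; lengths in m; the calibration is good to about 2 mm. A picture is of the moment at which its call begins. There is no depth.
- arm.sign_off(): hands the job in; it is judged then, once.
Trained networks look in a picture, given as the dict that the camera call returned (one of the last four; its "shot" number tells which), for a name from the list of things; names that differ only in an ending like _2 or _b are one class to them, and where a whole thing is asked for, a point or a joint stands for the part that bears it (a point fixed in the world has none). Each returns a list of dicts, best first, with "conf" (0 to 1); they miss things now and then, are a little off and sometimes report something else, mostly with a low value. They report only what shows in the picture. A call takes as long as a camera call.
- arm.look_for(label, picture): "centre" ([column, row] as shares, 0 to 1, of the picture: columns of its width, rows of its height, amid what is visible of it).
- arm.trace(label, picture): "region" (480x640 bool, what is visible of it) and "centre" ([column, row] as shares, 0 to 1, of the picture: columns of its width, rows of its height, amid what is visible of it).
- arm.place_of(label, picture): "centre" ([column, row] as shares, 0 to 1, of the picture: columns of its width, rows of its height: a listed point, or the origin of a listed thing).
The state is a dict: "clock": time; "joints": joint angles; "dq": joint speeds; "joint_efforts": joint torques, N m; "position": TCP position; "ee_rot": TCP orientation; "force": force on the tool from outside, world axes, zero at the start; "ft_torque": the same for the moment, N m; "width": opening from 0.0 (shut) to 1.0 (fully open); "gripper_force": force on a finger pad.
Only numpy, scipy, OpenCV 4.12 (cv2) and the standard library are available. Lean on these libraries where they do the work, as an engineer would, in place of code of your own. Each camera call takes 0.05 s, during which the arm holds its last target. There are 200 camera calls.

### The job

Sort the loose spares into their trays: the wooden and the black gear knob go in the black tray and the two chrome caps in the green tray, one to each bay and in whichever bay you like, and the teal carton goes in the cardboard tray. Set everything down upright and flat on the tray's floor rather than dropping it in. Leave the cream gear knob standing where it is, as it is reserved for a customer.

Things in the scene. Friction and masses are not known exactly. Their poses are not given: they have to be found in the camera images.
- knob_wood: gear-lever knob of dark brown wood with a red disc on top; it stands upright on a flat foot 34 mm wide, is widest (46 mm) from 26 to 42 mm up and 56 mm high; origin at the centre of its underside, z up, round about z; about 0.15 kg, loose
- knob_black: gear-lever knob of black plastic with a yellow disc on top; it stands upright on a flat foot 34 mm wide, is widest (46 mm) from 26 to 42 mm up and 56 mm high; origin at the centre of its underside, z up, round about z; about 0.15 kg, loose
- knob_cream: gear-lever knob, cream all over, reserved for a customer: not to be moved; it stands upright on a flat foot 34 mm wide, is widest (46 mm) from 26 to 42 mm up and 56 mm high; origin at the centre of its underside, z up, round about z; about 0.15 kg, loose
- cap_blue: chrome filler cap with a blue disc on top, 54 mm in diameter, 44 mm high overall, straight-sided to 34 mm up, then bevelled in by 5 mm; lies flat with the disc up; origin at the centre of its underside, z up, round about z; about 0.16 kg, loose
- cap_red: chrome filler cap with a red disc on top, 48 mm in diameter, 44 mm high overall, straight-sided to 34 mm up, then bevelled in by 5 mm; lies flat with the disc up; origin at the centre of its underside, z up, round about z; about 0.16 kg, loose
- carton: small closed teal (blue-green) carton with a white paper strip over its top, 44 mm (x) by 50 mm (y) by 56 mm high, standing upright; origin at the centre of its underside, z up; about 0.2 kg, loose
- tray_black: black plastic display tray, outside 86 mm (x) by 168 mm (y), walls and middle divider 4 mm thick and 16 mm high, floor 3 mm thick; the divider lies across its middle and leaves two open bays 78 mm square whose centres are 41 mm either side of the origin along its y axis; origin at the centre of its underside; fixed to the table
- tray_green: green plastic display tray, outside 86 mm (x) by 168 mm (y), walls and middle divider 4 mm thick and 16 mm high, floor 3 mm thick; the divider lies across its middle and leaves two open bays 78 mm square whose centres are 41 mm either side of the origin along its y axis; origin at the centre of its underside; fixed to the table
- tray_card: brown cardboard tray with a single open bay, outside 86 mm (x) by 104 mm (y), walls 4 mm thick and 16 mm high, floor 3 mm thick, bay 78 mm by 96 mm; origin at the centre of its underside; fixed to the table. Between the trays lie a spanner, a screwdriver and a key fob, none over 40 mm high; every other thing near is a bystander along the table's edges

How it is judged:
At the end, for the whole second after the job is handed in: Wood and black knob one in each bay of the black tray, chrome caps one in each bay of the green, carton in the cardboard one: on its floor within 4 mm, tilt < 0.12 rad, within 24 mm of the bay centre per axis (30 along the card tray). Cream knob upright within 30 mm of its start. All at rest ((((x of knob_wood in the frame of tray_black between -0.024 and 0.024 m and y of knob_wood in the frame of tray_black between 0.017 and 0.065 m and z of knob_wood in the frame of tray_black between -0.002 and 0.007 m) and (x of knob_black in the frame of tray_black between -0.024 and 0.024 m and y of knob_black in the frame of tray_black between -0.065 and -0.017 m and z of knob_black in the frame of tray_black between -0.002 and 0.007 m)) or ((x of knob_wood in the frame of tray_black between -0.024 and 0.024 m and y of knob_wood in the frame of tray_black between -0.065 and -0.017 m and z of knob_wood in the frame of tray_black between -0.002 and 0.007 m) and (x of knob_black in the frame of tray_black between -0.024 and 0.024 m and y of knob_black in the frame of tray_black between 0.017 and 0.065 m and z of knob_black in the frame of tray_black between -0.002 and 0.007 m))) and (((x of cap_blue in the frame of tray_green between -0.024 and 0.024 m and y of cap_blue in the frame of tray_green between 0.017 and 0.065 m and z of cap_blue in the frame of tray_green between -0.002 and 0.007 m) and (x of cap_red in the frame of tray_green between -0.024 and 0.024 m and y of cap_red in the frame of tray_green between -0.065 and -0.017 m and z of cap_red in the frame of tray_green between -0.002 and 0.007 m)) or ((x of cap_blue in the frame of tray_green between -0.024 and 0.024 m and y of cap_blue in the frame of tray_green between -0.065 and -0.017 m and z of cap_blue in the frame of tray_green between -0.002 and 0.007 m) and (x of cap_red in the frame of tray_green between -0.024 and 0.024 m and y of cap_red in the frame of tray_green between 0.017 and 0.065 m and z of cap_red in the frame of tray_green between -0.002 and 0.007 m))) and x of carton in the frame of tray_card between -0.024 and 0.024 m and z of carton in the frame of tray_card between -0.002 and 0.007 m and y of carton in the frame of tray_card between -0.03 and 0.03 m and angle between each of knob_wood, knob_black, cap_blue, cap_red, carton, knob_cream's own z axis and vertical below 0.12 rad and linear speed of each of knob_wood, knob_black, cap_blue, cap_red, carton, knob_cream below 0.02 m/s and distance of knob_cream from where it was at the start of the episode below 0.03 m); the robot touches nothing.
It fails at once if the cream gear knob is shifted by more than 30 mm or knocked over (distance of knob_cream from where it was at the start of the episode above 0.03 m or angle between knob_cream's own z axis and vertical above 0.5 rad).
It fails at once if one of the spares is dropped: let go of and falling faster than 0.7 m/s while still over 45 mm above the table ((height (world z) of knob_wood above 0.045 m and linear speed of knob_wood above 0.7 m/s and contact force between knob_wood and the fingers below 0.05 N) or (height (world z) of knob_black above 0.045 m and linear speed of knob_black above 0.7 m/s and contact force between knob_black and the fingers below 0.05 N) or (height (world z) of cap_blue above 0.045 m and linear speed of cap_blue above 0.7 m/s and contact force between cap_blue and the fingers below 0.05 N) or (height (world z) of cap_red above 0.045 m and linear speed of cap_red above 0.7 m/s and contact force between cap_red and the fingers below 0.05 N) or (height (world z) of carton above 0.045 m and linear speed of carton above 0.7 m/s and contact force between carton and the fingers below 0.05 N)).
It also fails if it takes over 120 s, if anything falls off the work surface, if the arm or the gripper's body presses on something with over 40 N, if the wrist force passes 120 N, or if a joint passes its speed limit or range.

## Working session

There is one attempt and no reset: what is moved stays moved. The work goes in short steps, Python scripts to look and compute and a tool call to move; the robot and the scene stay as the last step left them, time stands still between calls to the robot, and variables do not carry over. Pictures are saved under pics/ and viewed, at most 18 in all, crops included, and the job is handed in when it is done.

Besides the shell and the picture viewer there is one more tool, called after "Call:" by a JSON object that holds its "name" and its "arguments". carry_out: Moves the arm, as the interface text tells. Its arguments: {"type":"object","properties":{"claw":{"type":"array","items":{"type":"number"}},"delta_pos":{"type":"array","items":{"type":"array","items":{"type":"number"}}},"angular":{"type":"array","items":{"type":"array","items":{"type":"number"}}},"force":{"type":"number"}},"required":["claw","delta_pos","angular"]}

```bash
mkdir -p pics; python3 - <<'E'
from cell import arm
import cv2
s=arm.observe()
print({k:s[k] for k in('clock','position','ee_rot','force','width')})
for n in('top','scene'):
    p=arm.get_image(n); cv2.imwrite(f'pics/{n}0.png',p['frame'][:,:,::-1]); print(n,p['mtx'].tolist(),p['T'].round(4).tolist())
    for l in 'knob_wood knob_black knob_cream cap_blue cap_red carton tray_black tray_green tray_card'.split():
        print(l,[(round(d['conf'],2),[round(d['centre'][0]*640),round(d['centre'][1]*480)]) for d in arm.place_of(l,p)[:3]])
E
```

```text
{'clock': 0.0, 'position': array([ 0.15371435, -0.60522727,  0.19974148]), 'ee_rot': array([-3.11579771e+00, -3.89548428e-01,  5.65616030e-04]), 'force': array([ 0.91063388,  0.77623098, -0.33293669]), 'width': 0.9961250022207723}
top [[559.7883015507557, 0.0, 310.2699978678206], [0.0, 559.7883015507557, 240.086713867704], [0.0, 0.0, 1.0]] [[-0.0188, -0.9946, 0.1018, 0.4155], [-0.9997, 0.0168, -0.0202, 0.0145], [0.0184, -0.1022, -0.9946, 1.1292], [0.0, 0.0, 0.0, 1.0]]
knob_wood [(0.72, [279, 271])]
knob_black [(0.92, [473, 306])]
knob_cream [(0.74, [402, 288])]
cap_blue [(0.8, [206, 289])]
cap_red [(0.87, [340, 274])]
carton [(0.79, [154, 314])]
tray_black [(0.97, [433, 194])]
tray_green [(0.61, [158, 209])]
tray_card [(0.56, [311, 191])]
scene [[585.871144808443, 0.0, 319.13248775391554], [0.0, 585.871144808443, 229.62375799049016], [0.0, 0.0, 1.0]] [[-0.749, 0.4737, -0.4633, 0.9962], [0.6622, 0.5585, -0.4995, 0.5332], [0.0222, -0.6809, -0.732, 0.826], [0.0, 0.0, 0.0, 1.0]]
knob_wood [(0.76, [353, 252])]
knob_black [(0.8, [263, 138])]
knob_cream [(0.96, [282, 176]), (0.18, [397, 390])]
cap_blue [(0.68, [424, 290])]
cap_red [(0.74, [313, 214])]
carton [(0.6, [486, 314])]
tray_black [(0.86, [194, 194])]
tray_green [(0.71, [397, 386]), (0.67, [354, 251])]
tray_card [(0.72, [262, 271])]
```

View pics/top0.png

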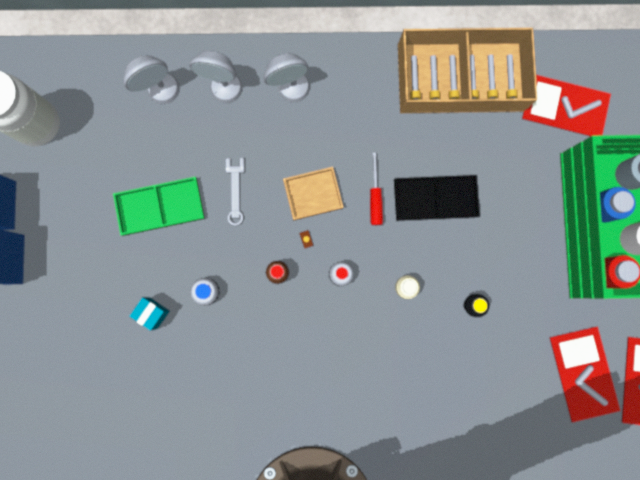

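View pics/scene0.png

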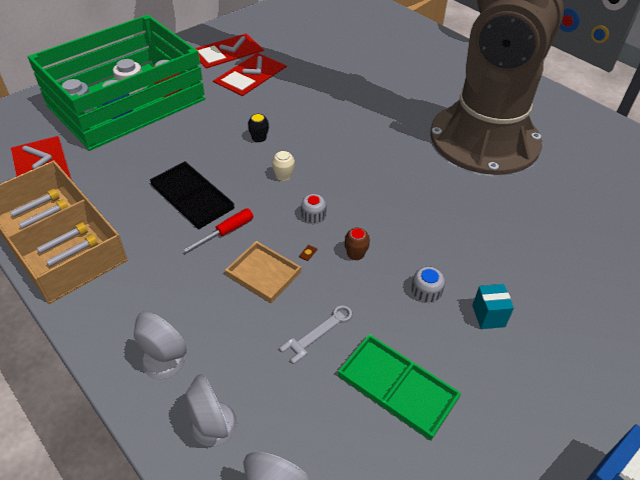

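The two views agree: the spares lie in a row (top rows 270–315), the trays are above them (black at 437,197, green at 160,206, card at 314,192), and the networks' positions match. Next I fit the poses to the masks in both views.

```bash
cat > h.py <<'E'
from cell import arm
import cv2, numpy as np
from scipy.optimize import minimize
def box(a,b,h): return np.array([[x*a/2,y*b/2,z] for x in(-1,1) for y in(-1,1) for z in(0,h)])
def rnd(*rz):
    t=np.linspace(0,2*np.pi,24,endpoint=False)
    return np.vstack([np.c_[r*np.cos(t),r*np.sin(t),0*t+z] for r,z in rz])
kn=rnd((.017,0),(.023,.026),(.023,.042),(.014,.056))
M=dict(knob_wood=kn,knob_black=kn,knob_cream=kn,cap_blue=rnd((.027,0),(.027,.034),(.022,.044)),
 cap_red=rnd((.024,0),(.024,.034),(.019,.044)),carton=box(.044,.05,.056),
 tray_black=box(.086,.168,.016),tray_green=box(.086,.168,.016),tray_card=box(.086,.104,.016))
def proj(P,p):
    T=np.linalg.inv(p['T']); q=(P@T[:3,:3].T+T[:3,3])@p['mtx'].T
    return q[:,:2]/q[:,2:]
def ray(uv,p,z):
    d=p['T'][:3,:3]@np.linalg.inv(p['mtx'])@[uv[0],uv[1],1]; o=p['T'][:3,3]
    return (o+d*(z-o[2])/d[2])[:2]
def hull(l,v,p,z0=0):
    c,s=np.cos(v[2]),np.sin(v[2]); P=M[l]@np.array([[c,s,0],[-s,c,0],[0,0,1]])+[v[0],v[1],z0]
    return cv2.convexHull(proj(P,p).astype(np.float32))
def mask(l,p,mc=.3):
    r=arm.trace(l,p); r=[d for d in r if d['conf']>mc]
    return r[0] if r else None
def fit(l,pics,z0=0):
    ms=[(p,m['region'].astype(np.uint8)) for p in pics for m in[mask(l,p)] if m is not None]
    if not ms: return None
    p,m=ms[0]; ys,xs=np.nonzero(m); x0=ray((xs.mean(),ys.mean()),p,M[l][:,2].max()/2+z0)
    def cost(v):
        e=0
        for p,m in ms:
            h=np.zeros((480,640),np.uint8)
            h=cv2.fillConvexPoly(h,np.round(hull(l,v,p,z0)*16).astype(np.int32),1,cv2.LINE_8,4)
            e+=1-(h&m).sum()/max(1,(h|m).sum())
        return e/len(ms)
    best=min((minimize(cost,[*x0,a],method='Nelder-Mead',options=dict(initial_simplex=[[*x0,a],[x0[0]+.01,x0[1],a],[x0[0],x0[1]+.01,a],[*x0,a+.3]],xatol=1e-4,fatol=1e-4)) for a in((0,.5,1,1.5,2,2.5) if l[:2]in('tr','ca') and 'cap' not in l else (0,))),key=lambda r:r.fun)
    return best.x,best.fun,len(ms)
E
python3 - <<'E'
from h import *
pt,ps=arm.get_image('top'),arm.get_image('scene')
for l in M:
    for n,P in(('both',[pt,ps]),('top',[pt]),('scene',[ps])):
        r=fit(l,P)
        if r: print(l,n,r[0].round(4),round(r[1],3),r[2])
E
```

```text
knob_wood both [0.4637 0.0586 0.1584] 0.156 2
knob_wood top [0.4668 0.0588 0.0415] 0.15 1
knob_wood scene [0.4596 0.0579 0.185 ] 0.082 1
knob_black both [ 0.3925 -0.3288  0.0585] 0.119 2
knob_black top [ 0.3937 -0.3295 -0.2088] 0.059 1
knob_black scene [ 0.3881 -0.3312  0.0805] 0.097 1
knob_cream both [ 0.4305 -0.1954  0.1584] 0.112 2
knob_cream top [ 0.4314 -0.1967  0.0256] 0.044 1
knob_cream scene [ 0.4266 -0.1969  0.1874] 0.052 1
cap_blue both [ 0.4304  0.2022 -0.0011] 0.091 2
cap_blue top [0.4321 0.2018 0.1386] 0.056 1
cap_blue scene [0.4263 0.2019 0.2135] 0.039 1
cap_red both [ 0.4606 -0.0656  0.0397] 0.106 2
cap_red top [ 0.4623 -0.0666  0.0354] 0.048 1
cap_red scene [ 0.456  -0.0689  0.2776] 0.103 1
carton both [ 0.3902  0.3068 -0.6386] 0.097 2
carton top [0.3908 0.3065 2.5665] 0.045 1
carton scene [0.3863 0.3069 2.3836] 0.083 1
tray_black both [ 0.6114 -0.2657  0.0315] 0.062 2
tray_black top [ 0.6127 -0.2673  0.0345] 0.04 1
tray_black scene [ 0.608  -0.2659  3.1654] 0.03 1
tray_green both [0.6019 0.2961 0.1886] 0.051 2
tray_green top [0.6037 0.2958 3.3274] 0.038 1
tray_green scene [0.5998 0.2959 3.329 ] 0.024 1
tray_card both [ 0.6233 -0.0142  3.3559] 0.065 2
tray_card top [ 0.625  -0.0157  3.3731] 0.041 1
tray_card scene [ 0.6202 -0.0144  0.2031] 0.028 1
```

Call:
{"name": "carry_out", "arguments": {"claw": [9.18,9.18,9.18,9.18,9.18,9.18,9.18,9.18,9.18,9.18,9.18,9.18,9.18,9.18,9.18,9.18,9.18,9.18,9.18,9.18], "delta_pos": [[0,0,0],[0,0,0],[0,0,0],[0,0,0],[0,0,0],[0,0,0],[0,0,0],[0,0,0],[0,0,0],[0,0,0],[0,0,0],[0,0,0],[3.4,3,0],[3.4,3,0],[3.4,3,0],[3.4,3,0],[3.4,3,0],[3.4,3,0],[3.4,3,0],[3.4,2.7,0]], "angular": [[0,0,-0.11],[0,0,-0.11],[0,0,-0.11],[0,0,-0.11],[0,0,-0.11],[0,0,-0.11],[0,0,-0.11],[0,0,-0.11],[0,0,-0.11],[0,0,-0.11],[0,0,-0.11],[0,0,-0.11],[0,0,0],[0,0,0],[0,0,0],[0,0,0],[0,0,0],[0,0,0],[0,0,0],[0,0,0]], "force": 20}}

```text
clock: 4.9
position: [0.3927, -0.3328, 0.2008]
ee_rot: [2.223, 2.219, 0.0]
force: [2.5, -0.5, 0.6]
width: 0.997
gripper_force: 0.0
```

```bash
cat >> h.py <<'E'
def wrist(l,name,z0=0):
    p=arm.get_image('wrist'); s=arm.observe(); print('TCP',s['position'].round(4),s['ee_rot'].round(3),round(s['clock'],1))
    f=p['frame'][:,:,::-1].copy(); r=fit(l,[p],z0)
    if r: print(l,r[0].round(4),round(r[1],3)); cv2.polylines(f,[hull(l,r[0],p,z0).astype(int)],True,(255,0,255),1)
    cv2.imwrite(f'pics/{name}.png',f)
E
python3 -c "
from h import *
wrist('knob_black','w1')"
```

```text
TCP [ 0.398  -0.3256  0.2012] [2.214 2.228 0.007] 5.0
knob_black [ 0.3921 -0.3317  0.2629] 0.05
```

View pics/w1.png

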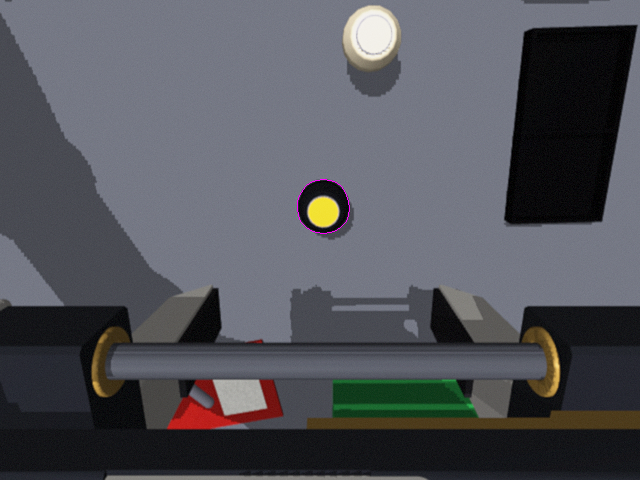

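Wrist view: the black knob is at (323,207), the fit is tight, and the cream knob is well away at the top. I'll let the arm settle before descending.

Call:
{"name": "carry_out", "arguments": {"claw": [9.18,9.18,9.18,9.18,9.18], "delta_pos": [[0,0,4],[0,0,4],[0,0,3],[0,0,0],[0,0,0]], "angular": [[0,0,0],[0,0,0],[0,0,0],[0,0,0],[0,0,0]]}}

```text
clock: 5.5
position: [0.3914, -0.3345, 0.091]
ee_rot: [-2.224, -2.219, 0.0]
force: [0.6, -0.0, 0.8]
width: 1.0
gripper_force: 0.0
```

```bash
python3 -c "
from h import *
wrist('knob_black','w2')
wrist('knob_black','w2')"
```

```text
TCP [ 0.3922 -0.3349  0.0919] [2.223 2.218 0.   ] 5.5
knob_black [ 0.3916 -0.3313  0.0396] 0.031
TCP [ 0.3926 -0.3352  0.0924] [2.222 2.217 0.   ] 5.7
knob_black [ 0.3914 -0.3315 -0.0025] 0.039
```

Call:
{"name": "carry_out", "arguments": {"claw": [9.18,9.18,9.18,9.18,9.18,3.5,3.5,3.5,3.5,3.5,3.5,3.5,3.5,3.5,3.5], "delta_pos": [[0.35,0,3],[0,0,2],[0,0,1.5],[0,0,0.7],[0,0,0],[0,0,0],[0,0,0],[0,0,0],[0,0,0],[0,0,0],[0,0,0],[0,0,0],[0,0,0],[0,0,0],[0,0,0]], "angular": [[0,0,0],[0,0,0],[0,0,0],[0,0,0],[0,0,0],[0,0,0],[0,0,0],[0,0,0],[0,0,0],[0,0,0],[0,0,0],[0,0,0],[0,0,0],[0,0,0],[0,0,0]], "force": 20}}

```text
clock: 7.2
position: [0.3913, -0.3307, 0.0184]
ee_rot: [-2.224, -2.219, 0.0]
force: [-0.9, 0.0, -0.8]
width: 0.441
gripper_force: 17.7
```

Call:
{"name": "carry_out", "arguments": {"claw": [3.5,3.5,3.5,3.5,3.5], "delta_pos": [[0,0,-1],[0,0,-2],[0,0,-2],[0,0,0],[0,0,0]], "angular": [[0,0,0],[0,0,0],[0,0,0],[0,0,0],[0,0,0]]}}

```text
clock: 7.7
position: [0.3917, -0.331, 0.0691]
ee_rot: [2.223, 2.218, 0.0]
force: [0.7, 0.5, -1.9]
width: 0.44
gripper_force: 17.7
```

```bash
python3 -c "
from h import *
wrist('knob_black','w3',.05)"
```

```text
TCP [ 0.3912 -0.3307  0.0684] [-2.224 -2.219  0.   ] 7.8
knob_black [ 0.3926 -0.332   0.2468] 0.069
```

View pics/w3.png

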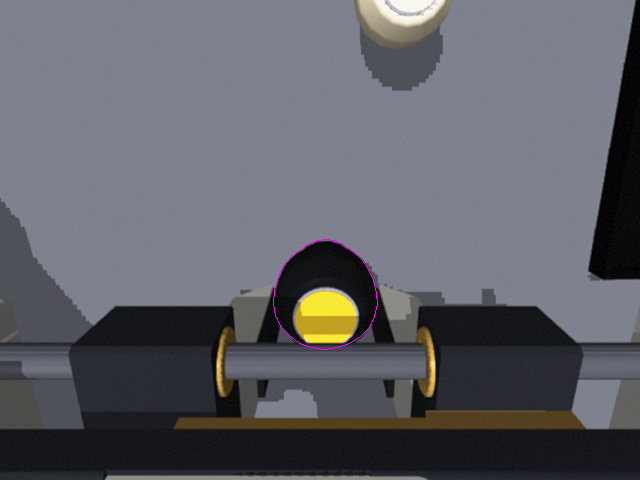

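The black knob is held upright, so I carry it to the near-right bay of the black tray.

Call:
{"name": "carry_out", "arguments": {"claw": [3.5,3.5,3.5,3.5,3.5,3.5,3.5,3.5,3.5,3.5,3.5,3.5,3.5,3.5,3.5,3.5], "delta_pos": [[0,0,-3],[0,0,-2],[0.5,3,0],[0.5,4,0],[0.5,4,0],[0.5,4,0],[0.4,4,0],[0,3,0],[0,0,0],[0,0,0],[0,0,3],[0,0,3],[0,0,2],[0,0,1],[0,0,0],[0,0,0]], "angular": [[0,0,0],[0,0,0],[0,0,0],[0,0,0],[0,0,0],[0,0,0],[0,0,0],[0,0,0],[0,0,0],[0,0,0],[0,0,0],[0,0,0],[0,0,0],[0,0,0],[0,0,0],[0,0,0]]}}

```text
clock: 9.4
position: [0.6116, -0.3077, 0.0294]
ee_rot: [2.224, 2.218, 0.0]
force: [-0.4, -0.3, -1.6]
width: 0.437
gripper_force: 17.7
```

```bash
python3 -c "
from h import *
wrist('tray_black','w4')
p=arm.get_image('top'); print(fit('knob_black',[p],.01))"
```

```text
TCP [ 0.6121 -0.3077  0.0299] [2.223e+00 2.218e+00 1.000e-03] 9.4
tray_black [ 0.6092 -0.2218  3.1678] 0.098
(array([ 0.62076659, -0.29157134,  0.08530093]), np.float64(0.7379576107899808), 1)
```

View pics/w4.png

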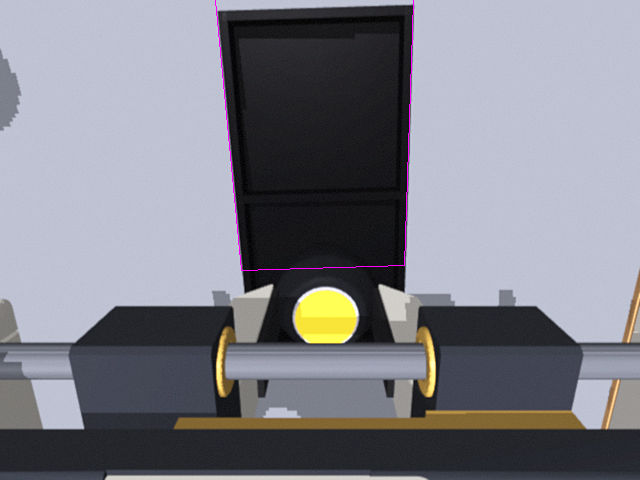

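The knob is over the bay and well centred, with its bottom about 8 mm above the floor. I lower it, release and rise.

Call:
{"name": "carry_out", "arguments": {"claw": [3.5,3.5,3.5,3.5,3.5,6,9.18,9.18,9.18,9.18,9.18,9.18,9.18,9.18,9.18], "delta_pos": [[0,0,0.3],[0,0,0.3],[0,0,0.2],[0,0,0],[0,0,0],[0,0,0],[0,0,0],[0,0,0],[0,0,0],[0,0,-1],[0,0,-3],[0,0,-4],[0,0,-4],[0,0,-3],[0,0,0]], "angular": [[0,0,0],[0,0,0],[0,0,0],[0,0,0],[0,0,0],[0,0,0],[0,0,0],[0,0,0],[0,0,0],[0,0,0],[0,0,0],[0,0,0],[0,0,0],[0,0,0],[0,0,0]]}}

```text
clock: 11.1
position: [0.6144, -0.3079, 0.1769]
ee_rot: [2.218, 2.213, 0.006]
force: [0.7, 0.9, -0.6]
width: 0.996
gripper_force: 0.0
```

```bash
python3 -c "
from h import *
wrist('knob_black','w5',.003)"
```

```text
TCP [ 0.6131 -0.3075  0.1739] [2.22  2.216 0.003] 11.2
knob_black [ 0.6123 -0.3085  0.1262] 0.046
```

The black knob sits at the bay centre. Next is the wooden knob.

Call:
{"name": "carry_out", "arguments": {"claw": [9.18,9.18,9.18,9.18,9.18,9.18,9.18,9.18,9.18,9.18,9.18,9.18,9.18,9.18,9.18], "delta_pos": [[3,-1.2,0],[4,-1.6,0],[4,-1.6,0],[4,-1.6,0],[4,-1.6,0],[4,-1.6,0],[4,-1.6,0],[4,-1.6,0],[3,-1.5,0],[2.6,-1,0],[0,0,3],[0,0,3],[0,0,2],[0,0,0],[0,0,0]], "angular": [[0,0,0],[0,0,0],[0,0,0],[0,0,0],[0,0,0],[0,0,0],[0,0,0],[0,0,0],[0,0,0],[0,0,0],[0,0,0],[0,0,0],[0,0,0],[0,0,0],[0,0,0]]}}

```text
clock: 12.7
position: [0.4626, 0.0591, 0.0902]
ee_rot: [-2.222, -2.219, 0.002]
force: [0.3, 0.1, 0.0]
width: 1.005
gripper_force: 0.0
```

```bash
python3 -c "
from h import *
wrist('knob_wood','w6')"
```

```text
TCP [0.4634 0.0592 0.0909] [-2.224 -2.219  0.   ] 12.8
knob_wood [0.4641 0.0565 0.1138] 0.039
```

Call:
{"name": "carry_out", "arguments": {"claw": [9.18,9.18,9.18,9.18,9.18,3.5,3.5,3.5,3.5,3.5,3.5,3.5,3.5,3.5,3.5,3.5,3.5,3.5,3.5], "delta_pos": [[-0.25,0.1,3],[0,0,2],[0,0,1.5],[0,0,0.7],[0,0,0],[0,0,0],[0,0,0],[0,0,0],[0,0,0],[0,0,0],[0,0,0],[0,0,0],[0,0,0],[0,0,-1],[0,0,-3],[0,0,-3],[0,0,-3],[0,0,0],[0,0,0]], "angular": [[0,0,0],[0,0,0],[0,0,0],[0,0,0],[0,0,0],[0,0,0],[0,0,0],[0,0,0],[0,0,0],[0,0,0],[0,0,0],[0,0,0],[0,0,0],[0,0,0],[0,0,0],[0,0,0],[0,0,0],[0,0,0],[0,0,0]], "force": 20}}

```text
clock: 14.7
position: [0.4646, 0.0564, 0.1192]
ee_rot: [2.223, 2.218, 0.002]
force: [-0.2, 0.5, -1.7]
width: 0.438
gripper_force: 17.7
```

```bash
python3 -c "
from h import *
wrist('knob_wood','w7',.1)"
```

```text
TCP [0.4639 0.0563 0.1183] [ 2.224e+00  2.219e+00 -1.000e-03] 14.8
knob_wood [0.4652 0.0563 0.0457] 0.065
```

Call:
{"name": "carry_out", "arguments": {"claw": [3.5,3.5,3.5,3.5,3.5,3.5,3.5,3.5,3.5,3.5,3.5,3.5,3.5,3.5,3.5,3.5,3.5], "delta_pos": [[-2,1,0],[-4,2,0],[-4,2,0],[-4,2,0],[-4,2,0],[-4,2,0],[-4,2,0],[-2.1,1.5,0],[0,0,0],[0,0,0],[0,0,3],[0,0,3],[0,0,2],[0,0,0.9],[0,0,0],[0,0,0],[0,0,0]], "angular": [[0,0,0],[0,0,0],[0,0,0],[0,0,0],[0,0,0],[0,0,0],[0,0,0],[0,0,0],[0,0,0],[0,0,0],[0,0,0],[0,0,0],[0,0,0],[0,0,0],[0,0,0],[0,0,0],[0,0,0]]}}

```text
clock: 16.5
position: [0.6096, -0.2245, 0.031]
ee_rot: [2.222, 2.218, 0.002]
force: [-0.6, -0.5, -1.5]
width: 0.434
gripper_force: 17.7
```

Call:
{"name": "carry_out", "arguments": {"claw": [3.5,3.5,3.5,3.5,3.5,6,9.18,9.18,9.18,9.18,9.18,9.18,9.18,9.18,9.18], "delta_pos": [[0,0,0.3],[0,0,0.3],[0,0,0.2],[0,0,0],[0,0,0],[0,0,0],[0,0,0],[0,0,0],[0,0,0],[0,0,-1],[0,0,-3],[0,0,-4],[0,0,-4],[0,0,-3],[0,0,0]], "angular": [[0,0,0],[0,0,0],[0,0,0],[0,0,0],[0,0,0],[0,0,0],[0,0,0],[0,0,0],[0,0,0],[0,0,0],[0,0,0],[0,0,0],[0,0,0],[0,0,0],[0,0,0]]}}

```text
clock: 18.0
position: [0.6116, -0.225, 0.1776]
ee_rot: [2.218, 2.214, 0.007]
force: [-0.3, -0.6, 0.3]
width: 1.002
gripper_force: 0.0
```

```bash
python3 -c "
from h import *
wrist('knob_wood','w8',.003)"
```

```text
TCP [ 0.6103 -0.2249  0.1748] [2.22  2.216 0.004] 18.1
knob_wood [ 0.6095 -0.2239  0.1117] 0.038
```

Call:
{"name": "carry_out", "arguments": {"claw": [9.18,9.18,9.18,9.18,9.18,9.18,9.18,9.18,9.18,9.18,9.18,9.18], "delta_pos": [[2,-2,0],[3,-3,0],[3,-3,0],[3,-3,0],[3,-2,0],[1.8,-1.9,0],[0,0,3],[0,0,3],[0,0,2],[0,0,0],[0,0,0],[0,0,0]], "angular": [[0,0,0],[0,0,0],[0,0,0],[0,0,0],[0,0,0],[0,0,0],[0,0,0],[0,0,0],[0,0,0],[0,0,0],[0,0,0],[0,0,0]]}}

```text
clock: 19.3
position: [0.4605, -0.0664, 0.0923]
ee_rot: [2.223, 2.219, 0.001]
force: [0.5, -0.0, -0.6]
width: 1.004
gripper_force: 0.0
```

```bash
python3 -c "
from h import *
wrist('cap_red','w9')"
```

```text
TCP [ 0.4607 -0.0665  0.0924] [2.223e+00 2.218e+00 1.000e-03] 19.4
cap_red [ 0.4593 -0.0685  0.2884] 0.04
```

View pics/w8.png

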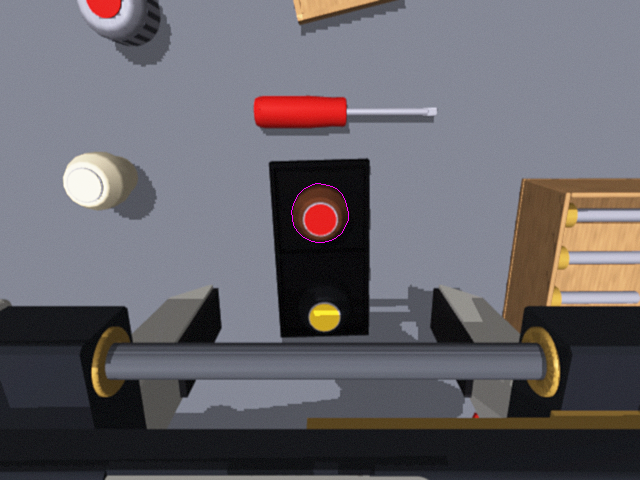

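View pics/w9.png

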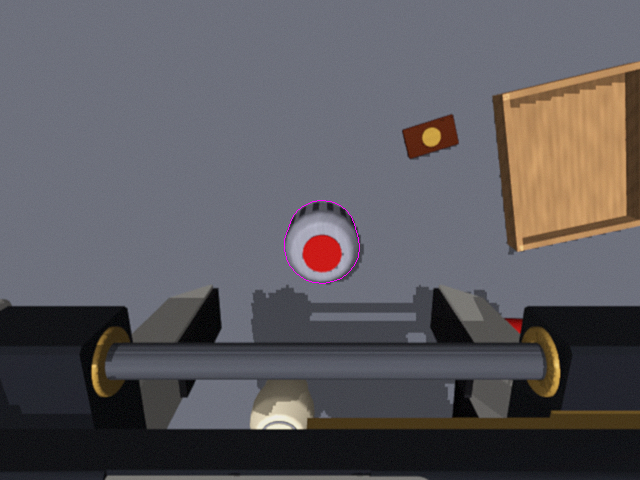

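Both knobs stand in the black tray (disc centres at 320,218 and 324,316), and the red cap is centred at (322,245). I grip the cap.

Call:
{"name": "carry_out", "arguments": {"claw": [9.18,9.18,9.18,9.18,9.18,3.5,3.5,3.5,3.5,3.5,3.5,3.5,3.5,3.5,3.5,3.5], "delta_pos": [[-0.2,-0.1,3],[0,0,2],[0,0,1.5],[0,0,1],[0,0,0],[0,0,0],[0,0,0],[0,0,0],[0,0,0],[0,0,0],[0,0,0],[0,0,0],[0,0,-1],[0,0,-2],[0,0,0],[0,0,0]], "angular": [[0,0,0],[0,0,0],[0,0,0],[0,0,0],[0,0,0],[0,0,0],[0,0,0],[0,0,0],[0,0,0],[0,0,0],[0,0,0],[0,0,0],[0,0,0],[0,0,0],[0,0,0],[0,0,0]], "force": 35}}

```text
clock: 21.0
position: [0.4594, -0.0686, 0.0471]
ee_rot: [2.223, 2.218, 0.001]
force: [0.4, -0.2, -0.7]
width: 0.382
gripper_force: 0.0
```

```bash
python3 -c "
from h import *
wrist('cap_red','w10',.03)"
```

```text
TCP [ 0.459  -0.0685  0.0466] [2.224 2.219 0.   ] 21.1
cap_red [ 0.4577 -0.0614  0.1343] 0.282
```

View pics/w10.png

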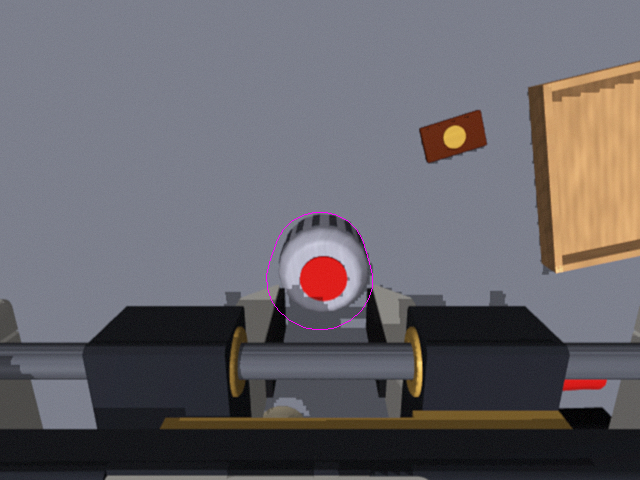

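The grip slipped off the bevel because the pads were too high. The cap still stands at (322,275), so I reopen, check its position and try lower.

Call:
{"name": "carry_out", "arguments": {"claw": [9.18,9.18,9.18,9.18,9.18,9.18], "delta_pos": [[0,0,-2],[0,0,-2.5],[0,0,0],[0,0,0],[0,0,0],[0,0,0]], "angular": [[0,0,0],[0,0,0],[0,0,0],[0,0,0],[0,0,0],[0,0,0]]}}

```text
clock: 21.7
position: [0.4582, -0.0684, 0.0906]
ee_rot: [-2.223, -2.218, 0.002]
force: [-0.1, -0.5, -0.2]
width: 0.854
gripper_force: 0.0
```

```bash
python3 -c "
from h import *
wrist('cap_red','w11')"
```

```text
TCP [ 0.4584 -0.0684  0.0907] [-2.223e+00 -2.218e+00  1.000e-03] 21.8
cap_red [ 0.4592 -0.0684  0.3096] 0.029
```

Call:
{"name": "carry_out", "arguments": {"claw": [9.18,9.18,9.18,9.18,9.18,3.5,3.5,3.5,3.5,3.5,3.5,3.5,3.5,3.5,3.5,3.5], "delta_pos": [[0,0.05,3],[0,0,2],[0,0,1.5],[0,0,1.2],[0,0,0],[0,0,0],[0,0,0],[0,0,0],[0,0,0],[0,0,0],[0,0,0],[0,0,0],[0,0,0],[0,0,0],[0,0,0],[0,0,0]], "angular": [[0,0,0],[0,0,0],[0,0,0],[0,0,0],[0,0,0],[0,0,0],[0,0,0],[0,0,0],[0,0,0],[0,0,0],[0,0,0],[0,0,0],[0,0,0],[0,0,0],[0,0,0],[0,0,0]], "force": 35}}

```text
clock: 23.4
position: [0.4603, -0.0683, 0.0154]
ee_rot: [2.223, 2.218, 0.001]
force: [-1.6, 0.1, 12.6]
width: 0.384
gripper_force: 6.5
```

```bash
python3 -c "
from h import *
wrist('cap_red','w12')
p=arm.get_image('scene'); f=p['frame'][:,:,::-1]
w=cv2.imread('pics/w12.png')[180:480,120:520]
c=cv2.resize(f[110:300,200:440],(400,317))
cv2.imwrite('pics/c12.png',np.vstack([w,c[:300]]))"
```

```text
TCP [ 0.4603 -0.0684  0.0154] [2.223e+00 2.218e+00 1.000e-03] 23.4
cap_red [ 0.4602 -0.0677  0.2354] 0.135
```

View pics/c12.png

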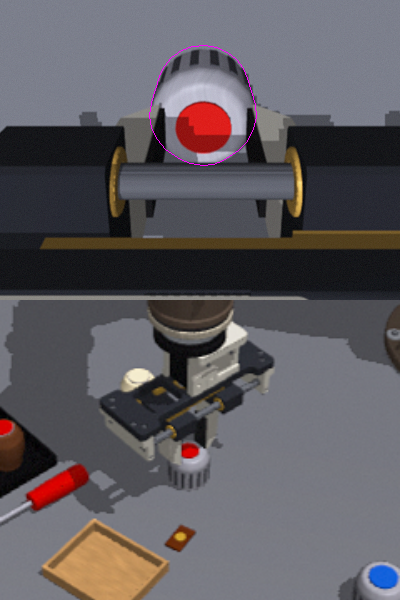

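```bash
python3 -c "
from h import *
p=arm.get_image('scene'); f=cv2.resize(p['frame'][:,:,::-1],None,fx=4,fy=4,interpolation=cv2.INTER_CUBIC)
for z,c in((.0154,(0,255,0)),(.0344,(0,255,255)),(.0814,(255,0,255))):
    q=proj(np.array([[.4603+d,-.0684+e,z] for d,e in((.0177,-.0095),(.0177,.0095),(.0367,.0095),(.0367,-.0095))]),p)*4
    cv2.polylines(f,[q.astype(int)],True,c,1)
h=hull('cap_red',[.4592,-.0684,0],p)*4
cv2.polylines(f,[h.astype(int)],True,(255,255,0),1)
cv2.imwrite('pics/c13.png',f[560:960,960:1560])"
```

```text
(no output)
```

View pics/c13.png

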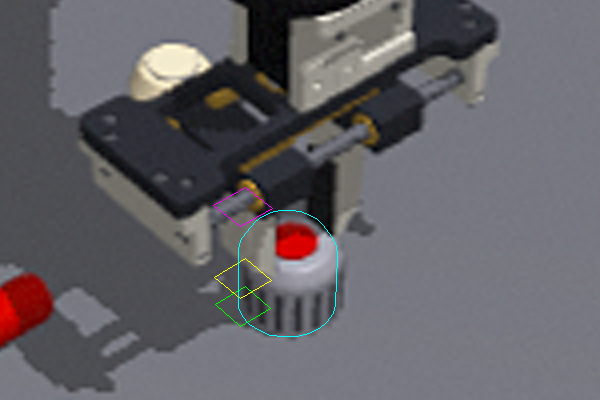

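The picture shows the finger tips ending near the cap's bevel, about 20 mm higher than the TCP reading suggests. I'll reopen, go deeper to TCP z≈3 mm and check the grip width.

Call:
{"name": "carry_out", "arguments": {"claw": [9.18,9.18,9.18,9.18,9.18,9.18,9.18,9.18,3.5,3.5,3.5,3.5,3.5,3.5,3.5,3.5,3.5,3.5], "delta_pos": [[0,0,0],[0,0,0],[0,0,0],[0,0,0],[0,0,0],[0,0,0.5],[0,0,0.5],[0,0,0],[0,0,0],[0,0,0],[0,0,0],[0,0,0],[0,0,0],[0,0,0],[0,0,0],[0,0,0],[0,0,0],[0,0,0]], "angular": [[0,0,0],[0,0,0],[0,0,0],[0,0,0],[0,0,0],[0,0,0],[0,0,0],[0,0,0],[0,0,0],[0,0,0],[0,0,0],[0,0,0],[0,0,0],[0,0,0],[0,0,0],[0,0,0],[0,0,0],[0,0,0]], "force": 25}}

```text
clock: 25.4
position: [0.4597, -0.0684, 0.0046]
ee_rot: [2.224, 2.219, 0.0]
force: [0.7, -0.1, 0.9]
width: 0.498
gripper_force: 25.0
```

Call:
{"name": "carry_out", "arguments": {"claw": [3.5,3.5,3.5,3.5,3.5,3.5], "delta_pos": [[0,0,-1],[0,0,-2],[0,0,-3],[0,0,-4],[0,0,0],[0,0,0]], "angular": [[0,0,0],[0,0,0],[0,0,0],[0,0,0],[0,0,0],[0,0,0]]}}

```text
clock: 26.0
position: [0.4598, -0.0686, 0.1055]
ee_rot: [2.223, 2.218, 0.001]
force: [-0.7, -1.2, -1.1]
width: 0.499
gripper_force: 25.0
```

```bash
python3 -c "
from h import *
wrist('cap_red','w14',.1)"
```

```text
TCP [ 0.459  -0.0687  0.1045] [ 2.224e+00  2.219e+00 -1.000e-03] 26.1
cap_red [ 0.4607 -0.0698  0.0643] 0.139
```

View pics/w14.png

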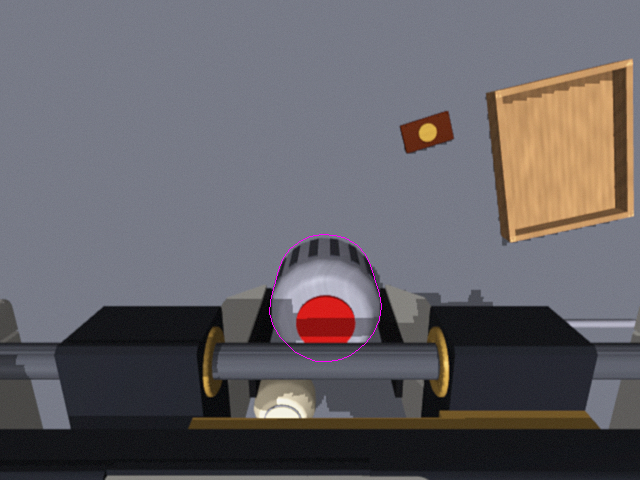

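The red cap is held and upright. I carry it to the green tray's near bay (0.610, 0.256) and stop about 8 mm above the floor.

Call:
{"name": "carry_out", "arguments": {"claw": [3.5,3.5,3.5,3.5,3.5,3.5,3.5,3.5,3.5,3.5,3.5,3.5,3.5,3.5,3.5,3.5,3.5,3.5], "delta_pos": [[2,1,0],[4,2,0],[4,2,0],[4,2,0],[4,2,0],[4,2,0],[4,2,0],[4,1,0],[2.4,1,0],[0,0,0],[0,0,0],[0,0,3],[0,0,3],[0,0,1.5],[0,0,0.9],[0,0,0.5],[0,0,0],[0,0,0]], "angular": [[0,0,0],[0,0,0],[0,0,0],[0,0,0],[0,0,0],[0,0,0],[0,0,0],[0,0,0],[0,0,0],[0,0,0],[0,0,0],[0,0,0],[0,0,0],[0,0,0],[0,0,0],[0,0,0],[0,0,0],[0,0,0]]}}

```text
clock: 27.9
position: [0.6108, 0.2556, 0.0166]
ee_rot: [2.224, 2.219, 0.002]
force: [0.6, 1.0, -1.8]
width: 0.5
gripper_force: 25.0
```

```bash
python3 -c "
from h import *
wrist('tray_green','w15')
p=arm.get_image('scene'); f=cv2.resize(p['frame'][:,:,::-1],None,fx=3,fy=3,interpolation=cv2.INTER_CUBIC)
c=cv2.imread('pics/w15.png')
cv2.imwrite('pics/c15.png',np.hstack([f[840:1320,900:1300],c[:,120:520]]))"
```

```text
TCP [0.6109 0.2557 0.0167] [2.223 2.219 0.003] 27.9
tray_green [0.5927 0.3446 3.3346] 0.107
```

View pics/c15.png

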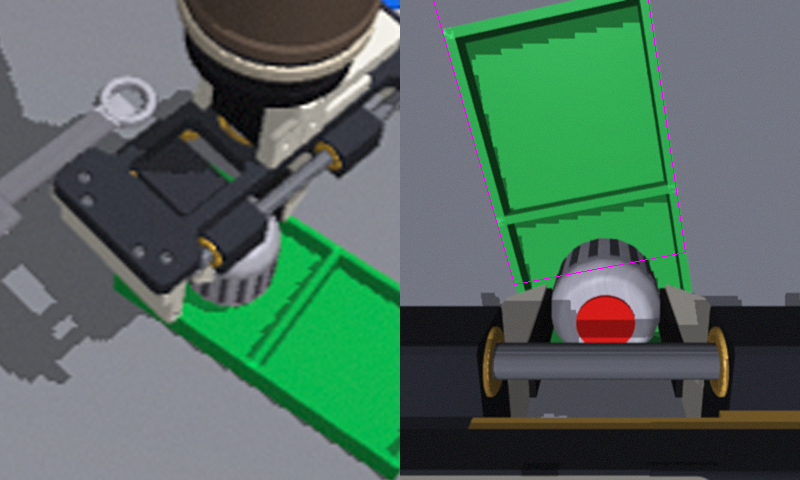

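Call:
{"name": "carry_out", "arguments": {"claw": [3.5,3.5,3.5,3.5,3.5], "delta_pos": [[0,0,0.4],[0,0,0.3],[0,0,0.2],[0,0,0],[0,0,0]], "angular": [[0,0,0],[0,0,0],[0,0,0],[0,0,0],[0,0,0]]}}

```text
clock: 28.55
position: [0.6102, 0.2553, 0.0075]
ee_rot: [2.223, 2.219, 0.0]
force: [-4.3, -2.5, 11.1]
width: 0.502
gripper_force: 25.0
```

Call:
{"name": "carry_out", "arguments": {"claw": [3.5,5.5,7.5,9.18,9.18,9.18,9.18,9.18,9.18,9.18,9.18,9.18,9.18,9.18], "delta_pos": [[0,0,-0.1],[0,0,0],[0,0,0],[0,0,0],[0,0,0],[0,0,0],[0,0,-1],[0,0,-3],[0,0,-4],[0,0,-4],[0,0,-4],[0,0,0],[0,0,0],[0,0,0]], "angular": [[0,0,0],[0,0,0],[0,0,0],[0,0,0],[0,0,0],[0,0,0],[0,0,0],[0,0,0],[0,0,0],[0,0,0],[0,0,0],[0,0,0],[0,0,0],[0,0,0]]}}

```text
clock: 29.95
position: [0.6096, 0.2548, 0.1669]
ee_rot: [-2.224, -2.219, 0.002]
force: [0.2, -0.4, -0.2]
width: 0.997
gripper_force: 0.0
```

```bash
python3 -c "
from h import *
wrist('cap_red','w16',.003)
p=arm.get_image('wrist');print(fit('tray_green',[p]))
p=arm.get_image('top')
for l in('carton','cap_blue'):print(l,fit(l,[p]))"
```

```text
TCP [0.6095 0.2547 0.1664] [-2.223 -2.219  0.003] 30.0
cap_red [0.6111 0.2537 0.1488] 0.051
(array([0.60270742, 0.29404036, 3.33369096]), np.float64(0.14213727982567637), 1)
carton (array([0.37693955, 0.3178809 , 0.18094618]), np.float64(0.6963226571767497), 1)
cap_blue None
```

View pics/w16.png

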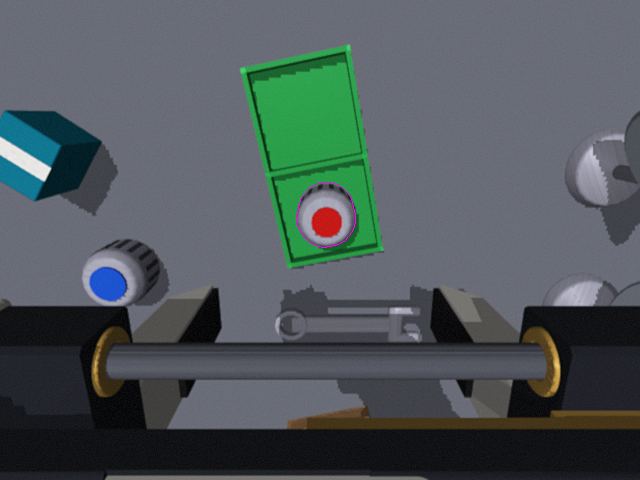

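The red cap sits flat in the near bay (326,215). Next is the blue cap.

Call:
{"name": "carry_out", "arguments": {"claw": [9.18,9.18,9.18,9.18,9.18,9.18,9.18,9.18,9.18,9.18,9.18], "delta_pos": [[-1,-3,0],[-1,-4,0],[-1,-4,0],[-1,-4,0],[-1.3,-3,0],[0,0,3],[0,0,3],[0,0,1.5],[0,0,0],[0,0,0],[0,0,0]], "angular": [[0,0,0],[0,0,0],[0,0,0],[0,0,0],[0,0,0],[0,0,0],[0,0,0],[0,0,0],[0,0,0],[0,0,0],[0,0,0]]}}

```text
clock: 31.4
position: [0.4308, 0.2032, 0.0935]
ee_rot: [2.223, 2.219, 0.002]
force: [-0.3, 0.4, 0.4]
width: 0.998
gripper_force: 0.0
```

```bash
python3 -c "
from h import *
wrist('cap_blue','w17')
p=arm.get_image('wrist');print(fit('carton',[p]))"
```

```text
TCP [0.4308 0.2031 0.0935] [2.223 2.219 0.003] 31.4
cap_blue [0.4296 0.2003 0.1018] 0.046
(array([0.3890975 , 0.30499183, 2.5226801 ]), np.float64(0.022445363260484297), 1)
```

Call:
{"name": "carry_out", "arguments": {"claw": [9.18,9.18,9.18,9.18,9.18,9.18,4,4,4,4,4,4,4,4,4,4], "delta_pos": [[-0.3,-0.1,3],[0,0,2.5],[0,0,1.5],[0,0,1.2],[0,0,0.6],[0,0,0],[0,0,0],[0,0,0],[0,0,0],[0,0,0],[0,0,0],[0,0,0],[0,0,0],[0,0,0],[0,0,0],[0,0,0]], "angular": [[0,0,0],[0,0,0],[0,0,0],[0,0,0],[0,0,0],[0,0,0],[0,0,0],[0,0,0],[0,0,0],[0,0,0],[0,0,0],[0,0,0],[0,0,0],[0,0,0],[0,0,0],[0,0,0]], "force": 25}}

```text
clock: 33.2
position: [0.4291, 0.1996, 0.0046]
ee_rot: [2.224, 2.219, 0.0]
force: [-0.9, -1.1, 5.9]
width: 0.566
gripper_force: 25.0
```

Call:
{"name": "carry_out", "arguments": {"claw": [4,4,4,4,4,4], "delta_pos": [[0,0,-1],[0,0,-2],[0,0,-3],[0,0,-4],[0,0,0],[0,0,0]], "angular": [[0,0,0],[0,0,0],[0,0,0],[0,0,0],[0,0,0],[0,0,0]]}}

```text
clock: 33.8
position: [0.4295, 0.1997, 0.1054]
ee_rot: [2.224, 2.218, 0.003]
force: [-0.6, -1.1, -3.2]
width: 0.562
gripper_force: 25.0
```

```bash
python3 -c "
from h import *
wrist('cap_blue','w18',.1)"
```

```text
TCP [0.4288 0.1992 0.1043] [ 2.224e+00  2.219e+00 -1.000e-03] 33.9
cap_blue [0.4303 0.2008 0.3481] 0.128
```

Call:
{"name": "carry_out", "arguments": {"claw": [4,4,4,4,4,4,4,4,4,4,4,4,4,4,4,4], "delta_pos": [[1.6,2,0],[3,3.7,0],[3,3.7,0],[3,3.7,0],[3,3.5,0],[0,0,0],[0,0,0],[0,0,3],[0,0,3],[0,0,1.5],[0,0,0.9],[0,0,0.4],[0,0,0],[0,0,0.4],[0,0,0.3],[0,0,0]], "angular": [[0,0,0],[0,0,0],[0,0,0],[0,0,0],[0,0,0],[0,0,0],[0,0,0],[0,0,0],[0,0,0],[0,0,0],[0,0,0],[0,0,0],[0,0,0],[0,0,0],[0,0,0],[0,0,0]]}}

```text
clock: 35.5
position: [0.5954, 0.3352, 0.0095]
ee_rot: [2.224, 2.219, -0.0]
force: [-0.5, -0.4, -1.5]
width: 0.567
gripper_force: 25.0
```

Call:
{"name": "carry_out", "arguments": {"claw": [4,4,4,5.5,7.5,9.18,9.18,9.18,9.18,9.18,9.18,9.18,9.18,9.18,9.18,9.18], "delta_pos": [[0,0,0.15],[0,0,0],[0,0,0],[0,0,0],[0,0,0],[0,0,0],[0,0,0],[0,0,0],[0,0,-1],[0,0,-3],[0,0,-4],[0,0,-4],[0,0,-4],[0,0,0],[0,0,0],[0,0,0]], "angular": [[0,0,0],[0,0,0],[0,0,0],[0,0,0],[0,0,0],[0,0,0],[0,0,0],[0,0,0],[0,0,0],[0,0,0],[0,0,0],[0,0,0],[0,0,0],[0,0,0],[0,0,0],[0,0,0]]}}

```text
clock: 37.1
position: [0.5949, 0.3348, 0.1673]
ee_rot: [-2.224, -2.219, 0.002]
force: [-0.3, 0.2, -0.6]
width: 1.0
gripper_force: 0.0
```

```bash
python3 -c "
from h import *
wrist('cap_blue','w19',.003)"
```

```text
TCP [0.5947 0.3347 0.1668] [-2.224 -2.219  0.003] 37.1
cap_blue [0.5961 0.3361 0.1713] 0.037
```

View pics/w19.png

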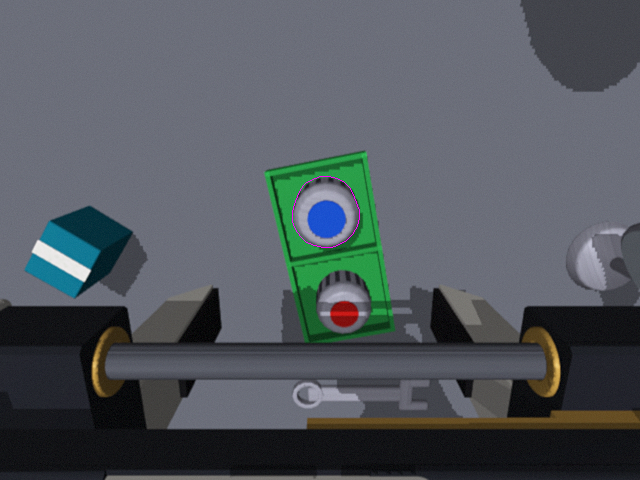

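Both caps are in the green tray. Now the carton: I move over it and turn to close along its y axis (world angle ≈0.95 rad).

Call:
{"name": "carry_out", "arguments": {"claw": [9.18,9.18,9.18,9.18,9.18,9.18,9.18,9.18,9.18,9.18,9.18,9.18,9.18,9.18,9.18,9.18,9.18,9.18,9.18], "delta_pos": [[0,-2,0],[-0.7,-4,0],[-0.7,-4,0],[-0.7,-4,0],[-0.7,-4,0],[-0.1,-2.5,0],[0,0,0],[0,0,0],[0,0,0],[0,0,0],[0,0,0],[0,0,0],[0,0,0],[0,0,0],[0,0,0],[0,0,3],[0,0,2.5],[0,0,0],[0,0,0]], "angular": [[0,0,0],[0,0,0],[0,0,0],[0,0,0],[0,0,0],[0,0,0],[0,0,-0.1],[0,0,-0.1],[0,0,-0.1],[0,0,-0.1],[0,0,-0.11],[0,0,-0.11],[0,0,-0.11],[0,0,-0.11],[0,0,-0.11],[0,0,0],[0,0,0],[0,0,0],[0,0,0]]}}

```text
clock: 39.1
position: [0.3897, 0.3066, 0.1129]
ee_rot: [-0.962, -2.989, 0.002]
force: [0.3, 0.1, 0.4]
width: 0.996
gripper_force: 0.0
```

```bash
python3 -c "
from h import *
from scipy.spatial.transform import Rotation as Ro
wrist('carton','w20')
R=Ro.from_rotvec(arm.observe()['ee_rot']).as_matrix();print(R.round(3).tolist(),np.arctan2(R[1,1],R[0,1]))"
```

```text
TCP [0.3903 0.3072 0.1136] [-0.962 -2.99  -0.   ] 39.1
carton [0.3894 0.3051 2.5431] 0.036
[[-0.812, 0.583, 0.001], [0.583, 0.812, 0.001], [-0.0, 0.001, -1.0]] 0.948093090873403
```

View pics/w20.png

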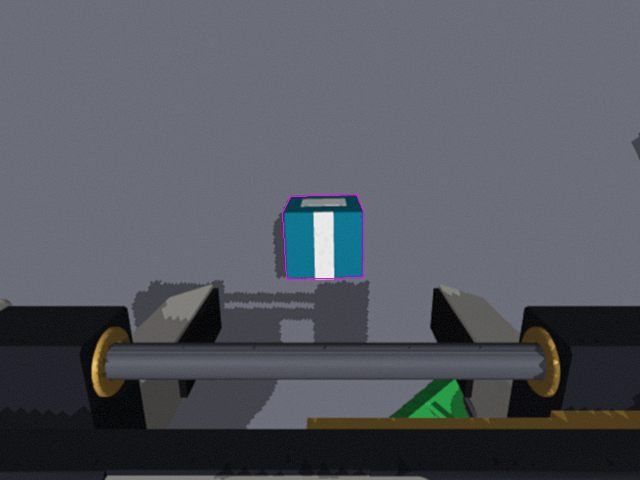

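The carton is squared between the fingers at (323,238), so I descend and grip it.

Call:
{"name": "carry_out", "arguments": {"claw": [9.18,9.18,9.18,9.18,9.18,9.18,3.5,3.5,3.5,3.5,3.5,3.5,3.5,3.5,3.5,3.5], "delta_pos": [[0,-0.2,3],[0,0,3],[0,0,2],[0,0,1.5],[0,0,0.6],[0,0,0],[0,0,0],[0,0,0],[0,0,0],[0,0,0],[0,0,0],[0,0,0],[0,0,0],[0,0,0],[0,0,0],[0,0,0]], "angular": [[0,0,-0.02],[0,0,0],[0,0,0],[0,0,0],[0,0,0],[0,0,0],[0,0,0],[0,0,0],[0,0,0],[0,0,0],[0,0,0],[0,0,0],[0,0,0],[0,0,0],[0,0,0],[0,0,0]], "force": 25}}

```text
clock: 40.8
position: [0.3892, 0.3052, 0.0121]
ee_rot: [0.933, 3.0, 0.0]
force: [0.6, -0.4, 3.8]
width: 0.543
gripper_force: 25.0
```

Call:
{"name": "carry_out", "arguments": {"claw": [3.5,3.5,3.5,3.5,3.5,3.5], "delta_pos": [[0,0,-1],[0,0,-2],[0,0,-4],[0,0,-4],[0,0,0],[0,0,0]], "angular": [[0,0,0],[0,0,0],[0,0,0],[0,0,0],[0,0,0],[0,0,0]]}}

```text
clock: 41.4
position: [0.3894, 0.305, 0.1227]
ee_rot: [0.933, 2.999, 0.001]
force: [-0.9, 0.0, -2.6]
width: 0.54
gripper_force: 25.0
```

```bash
python3 -c "
from h import *
wrist('carton','w21',.11)
R=cv2.Rodrigues(arm.observe()['ee_rot'])[0]
print(R.T@(np.array([.622,-.015,.1])-arm.observe()['position']))"
```

```text
TCP [0.3889 0.3044 0.1217] [ 9.33e-01  3.00e+00 -1.00e-03] 41.5
carton [0.3851 0.3077 2.5379] 0.232
[-0.3732483  -0.13038644  0.02126196]
```

Call:
{"name": "carry_out", "arguments": {"claw": [3.5,3.5,3.5,3.5,3.5,3.5,3.5,3.5,3.5,3.5,3.5,3.5,3.5,3.5,3.5,3.5,3.5,3.5,3.5], "delta_pos": [[-2,-0.7,0],[-4,-1.4,0],[-4,-1.4,0],[-4,-1.4,0],[-4,-1.4,0],[-4,-1.4,0],[-4,-1.4,0],[-4,-1.4,0],[-4,-1.4,0],[-3.3,-1.1,0],[0,0,0],[0,0,0],[0,0,0],[0,0,0],[0,0,0],[0,0,0],[0,0,0],[0,0,0],[0,0,0]], "angular": [[0,0,0],[0,0,0],[0,0,0],[0,0,0],[0,0,0],[0,0,0],[0,0,0],[0,0,0],[0,0,0],[0,0,0],[0,0,0.11],[0,0,0.11],[0,0,0.11],[0,0,0.11],[0,0,0.11],[0,0,0.11],[0,0,0.11],[0,0,0],[0,0,0]]}}

```text
clock: 43.4
position: [0.6218, -0.0134, 0.1207]
ee_rot: [-1.986, -2.433, 0.003]
force: [-0.1, -0.8, -2.4]
width: 0.541
gripper_force: 25.0
```

Call:
{"name": "carry_out", "arguments": {"claw": [3.5,3.5,3.5,3.5,3.5,3.5,3.5,3.5], "delta_pos": [[0,0,3],[0,0,3],[0,0,2],[0,0,1],[0,0,0.8],[0,0,0],[0,0,0],[0,0,0]], "angular": [[0,0,0],[0,0,0],[0,0,0],[0,0,0],[0,0,0],[0,0,0],[0,0,0],[0,0,0]]}}

```text
clock: 44.2
position: [0.6235, -0.0134, 0.0251]
ee_rot: [1.99, 2.429, 0.002]
force: [-0.3, 0.4, -1.9]
width: 0.543
gripper_force: 25.0
```

```bash
python3 -c "
from h import *
wrist('tray_card','w22')"
```

```text
TCP [ 0.6234 -0.0134  0.025 ] [1.990e+00 2.429e+00 2.000e-03] 44.2
tray_card [ 0.6232 -0.0161  0.2301] 0.603
```

View pics/w22.png

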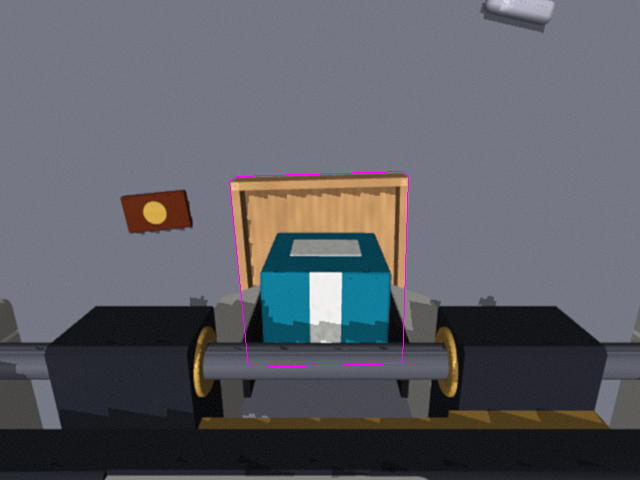

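The carton is centred over the bay. I lower it 9 mm, release and rise.

Call:
{"name": "carry_out", "arguments": {"claw": [3.5,3.5,3.5,3.5,3.5,5.5,7.5,9.18,9.18,9.18,9.18,9.18,9.18,9.18,9.18,9.18,9.18,9.18], "delta_pos": [[0,0,0.4],[0,0,0.3],[0,0,0.2],[0,0,0],[0,0,0],[0,0,0],[0,0,0],[0,0,0],[0,0,0],[0,0,0],[0,0,-1],[0,0,-3],[0,0,-4],[0,0,-4],[0,0,-4],[0,0,-2],[0,0,0],[0,0,0]], "angular": [[0,0,0],[0,0,0],[0,0,0],[0,0,0],[0,0,0],[0,0,0],[0,0,0],[0,0,0],[0,0,0],[0,0,0],[0,0,0],[0,0,0],[0,0,0],[0,0,0],[0,0,0],[0,0,0],[0,0,0],[0,0,0]]}}

```text
clock: 46.1
position: [0.6226, -0.0135, 0.1955]
ee_rot: [1.991, 2.429, 0.001]
force: [0.0, 0.8, -1.1]
width: 0.998
gripper_force: 0.0
```

```bash
python3 -c "
from h import *
wrist('carton','w23',.003)
p=arm.get_image('scene'); cv2.imwrite('pics/scene9.png',p['frame'][:,:,::-1])
for l in list(M)[:5]+['carton']:
    r=fit(l,[p],0 if 'cream' in l else .003); print(l,r and (r[0].round(4),round(r[1],3)))"
```

```text
TCP [ 0.6221 -0.0137  0.1945] [-1.991e+00 -2.430e+00  1.000e-03] 46.1
carton [ 0.6236 -0.0135  1.7701] 0.043
knob_wood (array([ 0.6058, -0.2244,  0.2032]), np.float64(0.072))
knob_black (array([ 0.6085, -0.3097,  0.5962]), np.float64(0.123))
knob_cream None
cap_blue (array([0.5941, 0.338 , 0.1776]), np.float64(0.058))
cap_red (array([0.6075, 0.2545, 0.3105]), np.float64(0.075))
carton (array([ 0.6206, -0.0114,  1.7971]), np.float64(0.095))
```

View pics/scene9.png

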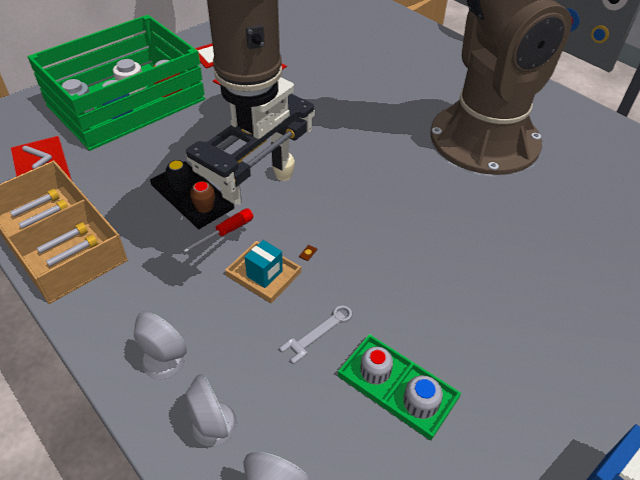

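The final scene shows all five spares upright in their trays: knobs at (176,170) and (203,195), carton at (264,263), caps at (377,362) and (425,395). The cream knob is unmoved at (283,168), so I hand in.

```bash
python3 -c "
from cell import arm
print(arm.sign_off())"
```

```text
the job is handed in; nothing more can be done
None
```

I handed the job in at about 46 s: both knobs are in the black tray, both caps in the green tray and the carton in the cardboard tray, all upright, and the cream knob stands where it was; my first grip on the red cap slipped off its bevel, so I gripped it again lower down.

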